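Wake the kitchen scale and tare the bowl touch-free

TASK

The kitchen scale has gone to sleep with the empty steel bowl standing on it: wake it by pressing its red power key down, then tare the bowl touch-free by pointing straight down at the sensor with the green ring, fingertips centred about 2 cm above it, and holding still there for two to three seconds. Then draw the hand well clear, more than 10 cm from both sensors. Touch neither the sensors, the weighing platform nor the bowl, never bring the fingertips down over the sensor with the orange ring (it changes the units), and leave the bowl and the vegetables where they are.

Things in the scene. Friction and masses are not known exactly. Their poses are not given: they have to be found in the camera images.
- scale: White bench scale, 320 (x) by 250 mm (y), standing firm. Origin: centre of its underside; x points from control deck to platform, y to the left, z up. The deck, x from -159 to -55 mm, has a flat top 42 mm above the worktop, with the red key at x -132, y 0, a flat dark display at x -82, and two round sensors at x -122, y +80 and -80 mm; which of them is green differs from start to start.
- platform: Brushed steel weighing platform of the scale, 200 mm (x) by 240 mm (y) by 7 mm, top 56 mm above the worktop. Origin: centre of its underside, 58 mm behind the scale's centre. Not to be touched.
- power_key (a joint): The red round power key, 28 mm across, standing 7 mm proud of the deck. Value: how far it is pressed, 0 (up) to 0.005 m (fully down); it starts to move at about 1.5 N, is fully down at about 4 N, and springs back. It wakes the scale past 0.0035 m.
- key_top (a point): Centre of the top face of the red power key, 49 mm above the worktop when it is up; z up.
- tare_sensor: Touch-free tare sensor: a flat disc 40 mm across and 4 mm high on the deck, green ring with a black window 24 mm across in the middle. Origin: centre of its underside. Fixed; not to be touched.
- tare_window (a point): Centre of the top face of the green-ringed tare sensor, 46 mm above the worktop; z up. It senses fingertips up to about 4 cm above it.
- unit_sensor: Touch-free unit sensor: the same disc with an orange ring. Origin: centre of its underside. Fixed; not to be touched.
- unit_window (a point): Centre of the top face of the orange-ringed unit sensor, 46 mm above the worktop; z up. It changes the units if fingertips come within about 5 cm above it.
- bowl: Loose empty steel bowl on the platform, 184 mm across the rim and 58 mm high (rim 114 mm above the worktop). Origin: centre of its underside. Its near rim is about 90 mm from the key.
- onion: Loose peeled white onion, 78 mm across, 81 mm high, standing on its cut base on the worktop in front of the scale. Origin: centre of its underside.
- board: Wooden chopping board, 360 mm (x) by 240 mm (y), top 22 mm above the worktop, on the other side of the worktop from the scale. Origin: centre of its underside.
- celeriac: Loose half celeriac, beige and knobbly, 112 mm across and 60 mm high, cut face down on the board. Origin: centre of its cut face.
- carrot: Loose orange carrot, 160 mm long along its x, 37 mm thick at the crown (+x), lying on the board. Origin: on its underside at mid-length.
Things that resemble listed ones, but are neither listed nor needed, are in the scene too. Several things have the shape of the bowl; the one meant has the colours described above.

How it is judged (in metres and radians):
On the way, in this order (a step that is already met when the one before it is completed fails the run):
1. the red power key is pressed down (past 3.5 of its 5 mm) (value of joint power_key above 0.0035 m), for 0.05 s.
2. the tool points down (within 35 degrees) at the green-ringed sensor: tool point within 15 mm of its axis and 23 to 62 mm above it, key up, fingers touching nothing, for 1.8 s on end (horizontal distance between the grasp point and tare_window below 0.015 m and z of the grasp point in the frame of tare_window between 0.023 and 0.062 m and angle between the grasp point's own z axis and vertical above 2.53 rad and contact force between the fingers and anything else below 0.3 N and value of joint power_key below 0.0015 m), for 1.8 s.
At the end, for the whole second after the job is handed in: The power key has sprung back up (under 1.5 mm), the tool point is more than 10 cm from both sensors, the bowl still stands upright at rest where it was on the platform (within 8 mm), and the onion, celeriac and carrot lie where they were (within 12 mm) (value of joint power_key below 0.0015 m and distance between the grasp point and tare_window above 0.1 m and distance between the grasp point and unit_window above 0.1 m and distance of bowl from where it was at the start of the episode below 0.008 m and angle between bowl's own z axis and vertical below 0.1 rad and linear speed of bowl below 0.02 m/s and distance of each of onion, celeriac, carrot from where it was at the start of the episode below 0.012 m); the robot touches nothing.
It fails at once if the robot touches one of the sensors (contact force between any of the arm, the fingers and tare_sensor above 0.5 N or contact force between any of the arm, the fingers and unit_sensor above 0.5 N).
It fails at once if the robot touches the weighing platform or the bowl (contact force between any of the arm, the fingers and platform above 0.5 N or contact force between any of the arm, the fingers and bowl above 0.5 N).
It fails at once if the tool point comes down over the orange-ringed sensor (within 25 mm of its axis, lower than 70 mm above it) (horizontal distance between the grasp point and unit_window below 0.025 m and z of the grasp point in the frame of unit_window below 0.07 m).
It fails at once if the bowl is shifted or lifted by more than 8 mm, or a vegetable by more than 12 mm (distance of bowl from where it was at the start of the episode above 0.008 m or distance of any of onion, celeriac, carrot from where it was at the start of the episode above 0.012 m).
It also fails if it takes over 42 s, if anything falls off the work surface, if the arm or the gripper's body presses on something with over 40 N, if the wrist force passes 120 N, or if a joint passes its speed limit or range.

ROBOT

A 7-joint arm with a two-finger parallel gripper is mounted at the origin on the work surface. World frame = base frame: x ahead of the robot, y to its left, z up, the work surface at z = 0. Lengths are in mm, angles in rad, forces in N, time in s.
With the tool pointing down it reaches from about 425 to 875 mm from the base axis. Payload 4.7 kg.
Tool frame: the origin (TCP) lies between the finger pads, 19 mm behind the fingertips; this is the grasp point; z points along the fingers, y is the line along which they close (so a half turn about z gives the same grasp; the last joint's range is limited). The gripper opens to 87 mm and grips with 3 to 60 N. Pads are 19 mm wide; open, the fingers measure 117 mm over their backs; the gripper's body (75 mm by 190 mm) begins 51 mm behind the grasp point.
Start: joints at [-1.203, 0.321, -0.07, 1.45, 0.023, 1.371, -0.057], TCP at [225.229, 609.75, 241.287] pointing down, gripper open.
Joint ranges: [-2.86, 2.86], [-0.3, 2.09], [-1.38, 1.24], [0.06, 2.45], [-1.56, 4.7], [0.09, 2.05], [-2.69, 2.69]. Speed limits (rad/s): [2.57, 2.57, 3.14, 3.14, 3.14, 3.14, 3.14].

INTERFACE

Orientations are given as a unit quaternion [x, y, z, w].
In Python, from bench import bot, read_camera, order gives the robot as it stands. The module is installed in compiled form; this text tells all that it offers.
- The arm moves only by the tool play_rows, never from a script. Its argument "targets" is a list that holds one entry, the list of rows, each a list of 6 numbers: the shift along the tool's x, y, z in mm, then the turn, a rotation vector about the tool's x, y, z in rad. In form: [[[dx, dy, dz, ax, ay, az], ...]]. A call has 1 to 10 rows; each row shifts and turns the commanded pose from where the row before left it, along the tool's axes as they then stand; what a row does not reach is not made up. A row lasts 1/8 s, in which the tool goes at most 62.5 mm and 10.7 degrees, less where a joint would pass 70% of its speed; a pose out of reach is approached as far as the arm can. A call is refused whole if a number of a shift passes 62.5 or a number of a turn 0.188, either way. A call with a gripper value outside its range is refused whole. "hand" is the opening, from 0 (shut) to 1 (fully open), set as the call begins (left out, the last holds). The fingers move at their own pace and stop on an object; "grip_force" is the grip in N (left out, the last holds). Time passes only in rows, so rows that do not move let the fingers close. It gives the time, the measured TCP pose, the force, the opening and the grip force at its end, in the units of the state.
- bot.get_state(): the state, without advancing time (a new reading comes with each control period).
- read_camera(name): name is "scene" or "top" or "wrist"; returns a dict with "frame" (384x512x3 uint8, red, green, blue), "range_z" (384x512 float32, mm along the optical axis (not along the pixel's ray), 0 where there is no reading), "K" (3x3 intrinsics, pixels), "eye" and "attitude" of the camera in the world; the wrist camera has in their place "T_tool_cam" (4x4, takes a point from camera to tool coordinates, whose origin is the TCP and whose axes are the flange's). Camera axes: x right, y down, z forward; pixel columns grow to the right and rows downward; lengths in mm; the calibration is good to about 2 mm. A picture is of the moment at which its call begins: read the wrist's pose just before it.
- order.hand_in(): hands the job in; it is judged then, once.
The state is a dict: "t": time; "joints": joint angles; "qvel": joint speeds; "joint_efforts": joint torques, N m; "ee_pos": TCP position; "orientation": TCP orientation; "ft_force": force on the tool from outside, world axes, zero at the start; "wrist_torque": the same for the moment, N m; "gripper_width": opening from 0.0 (shut) to 1.0 (fully open); "gripper_force": force on a finger pad.
Only numpy, scipy, OpenCV 4.12 (cv2) and the standard library are available. Lean on these libraries where they do the work, as an engineer would, in place of code of your own. Each camera call takes 0.05 s, during which the arm holds its last target. There are 200 camera calls.

## Working session

There is one attempt and no reset: what is moved stays moved. The work goes in short steps, Python scripts to look and compute and a tool call to move; the robot and the scene stay as the last step left them, time stands still between calls to the robot, and variables do not carry over. Pictures are saved under pics/ and viewed, at most 10 in all, crops included, and the job is handed in when it is done.

Besides the shell and the picture viewer there is one more tool, called after ">>>" as a command line: name --argument value ..., lists and objects as JSON in quotes. play_rows: Moves the arm, as the interface text tells. Its arguments: {"type":"object","properties":{"targets":{"type":"array","items":{"type":"array","items":{"type":"array","items":{"type":"number"}}}},"hand":{"type":"number"},"grip_force":{"type":"number"}},"required":["targets"]}

```bash
mkdir -p pics
python3 - <<'E'
from bench import bot, read_camera
import numpy as np, cv2
s=bot.get_state(); print(s)
for n in ("top","scene"):
    c=read_camera(n); np.savez(n+".npz",**c); cv2.imwrite(f"pics/{n}0.png",c["frame"][:,:,::-1]); print(n,c["K"],c["eye"],c["attitude"])
E
```

```text
{'t': 0.0, 'joints': array([-1.20284441,  0.32180139, -0.07006269,  1.45168407,  0.02258705,
        1.3708104 , -0.05690381]), 'qvel': array([ 1.01159321e-03, -2.08404726e-03, -2.37404879e-05, -4.53494723e-04,
       -3.89294475e-04,  5.50485311e-04, -8.16992424e-04]), 'joint_efforts': array([-8.29036526e-05, -4.91290820e+01, -4.04097531e-01, -3.12527168e+01,
       -6.40581502e-02,  4.36853862e-02,  1.88960403e-04]), 'ee_pos': array([225.10536146, 609.21422698, 240.17080032]), 'orientation': array([ 1.76002575e-01,  9.84389240e-01, -9.50580187e-04, -1.22031010e-04]), 'ft_force': array([ 1.09626016,  0.02518936, -0.39109307]), 'wrist_torque': array([-0.0411384 , -0.05052082,  0.00490465]), 'gripper_force': 0.0, 'gripper_width': 0.997716320682892}
top [[377.84109945   0.         258.95459907]
 [  0.         377.84109945 184.83401379]
 [  0.           0.           1.        ]] [ 333.03639667 -126.01274887  959.01220814] [ 0.71131282 -0.69771179  0.0597779  -0.06048917]
scene [[424.76747381   0.         250.54008606]
 [  0.         424.76747381 196.29189109]
 [  0.           0.           1.        ]] [1407.48451589 -421.23604164  736.96423191] [ 0.71602787  0.52247393 -0.27185913 -0.37472349]
```

View pics/top0.png

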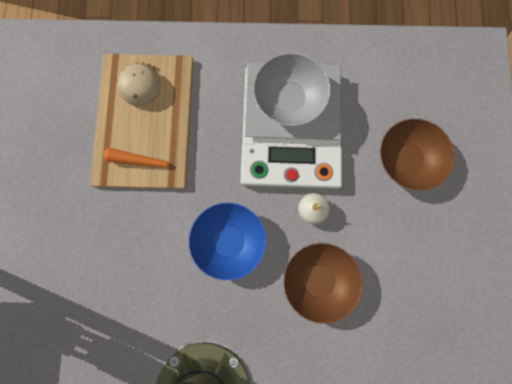

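View pics/scene0.png

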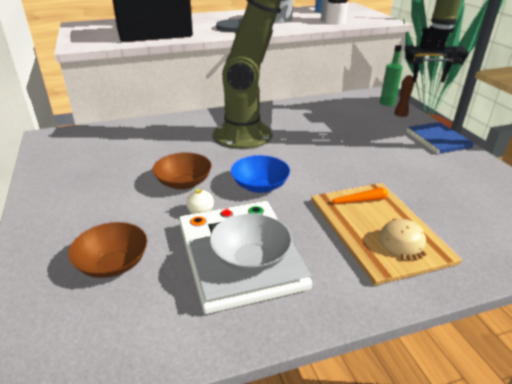

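The top view shows the scale with green at px (259,170), the red key at (291,174) and orange at (323,172). The onion is at (314,208), in front of the scale and on the orange side, and the steel bowl is at (291,90). The scene view agrees.

```bash
cat > h.py <<'E'
import numpy as np, cv2
from scipy.spatial.transform import Rotation as R
def cast(K,eye,Rm,uv,z):
    d=Rm@np.linalg.inv(K)@np.array([*uv,1.]); return eye+d*(z-eye[2])/d[2]
def blobs(rgb):
    h=cv2.cvtColor(rgb,cv2.COLOR_RGB2HSV); H,S,V=cv2.split(h)
    return dict(red=((H<5)|(H>172))&(S>150)&(V>100),green=(H>45)&(H<90)&(S>90)&(V>50),orange=(H>7)&(H<18)&(S>150)&(V>140))
E
python3 - <<'E'
from h import *
for n in ("top","scene"):
    c=np.load(n+".npz"); Rm=R.from_quat(c["attitude"]).as_matrix(); rgb=c["frame"]
    for k,m in blobs(rgb).items():
        N,l,st,ce=cv2.connectedComponentsWithStats(m.astype(np.uint8))
        for i in range(1,N):
            if 15<st[i,4]<800:
                z=49 if k=="red" else 46
                # enclosing circle centre of ring
                cnt=np.argwhere(l==i)[:,::-1].astype(np.float32); (u,r)=cv2.minEnclosingCircle(cnt)
                print(n,k,st[i],np.round(u,1),round(r,1),"ctr",cast(c["K"],c["eye"],Rm,u,z).round(1),"cen",cast(c["K"],c["eye"],Rm,ce[i],z).round(1), c["range_z"][int(u[1]),int(u[0])])
c=np.load("top.npz");Rm=R.from_quat(c["attitude"]).as_matrix()
v,u=np.mgrid[:384,:512]; z=c["range_z"]
P=np.stack([u,v,np.ones_like(u)],-1)@np.linalg.inv(c["K"]).T*z[...,None]@Rm.T+c["eye"]
for nm,(x,y) in dict(onion=(314,208),table=(270,300),deck=(276,182),platform=(335,75),blue=(228,205),brown=(322,245)).items(): print(nm,P[y,x].round(1))
for nm,(x0,x1,y0,y1,lo) in dict(onion=(296,334,191,226,20),bowl=(250,335,50,132,90),blue=(185,270,200,285,30),brown=(280,366,240,330,30)).items():
    q=P[y0:y1,x0:x1].reshape(-1,3);q=q[(q[:,2]>lo)&(q[:,2]<140)];print(nm,q.min(0).round(),q.max(0).round())
E
```

```text
top red [287 170  10  10  80] [291.4 174.4] 5.0 ctr [ 517.1 -202.6   49. ] cen [ 517.3 -202.7   49. ] 927.8302
top green [252 162  15  15 133] [258.8 169.5] 7.7 ctr [ 528.4 -122.5   46. ] cen [ 528.8 -123.    46. ] 930.9282
top orange [103 148  66  19 589] [135.5 158.5] 32.7 ctr [550.4 183.9  46. ] cen [552.1 194.9  46. ] 934.96466
top orange [317 165  15  14 109] [323.7 171.3] 7.5 ctr [ 527.  -282.7   46. ] cen [ 526.4 -282.8   46. ] 932.46106
scene red [222 209  10   7  49] [226.4 213. ] 4.6 ctr [ 522.3 -202.8   49. ] cen [ 520.2 -202.9   49. ] 1137.8704
scene green [412   0  14  46 393] [417.5  22.3] 22.7 ctr [-1198.8  1636.7    46. ] cen [-1304.6  1720.6    46. ] 2182.3
scene green [406  33   6  13  54] [409.  39.] 6.3 ctr [-842.8 1319.9   46. ] cen [-822.2 1298.9   46. ] 2352.5566
scene green [381  51  21  55 653] [391.   77.5] 27.7 ctr [-277.7  826.2   46. ] cen [-225.   794.1   46. ] 1782.8802
scene green [429  61   9  19 110] [434.  70.] 9.5 ctr [-308.5 1092.9   46. ] cen [-334.1 1103.4   46. ] 2549.1233
scene green [419  62   4  10  30] [421.5  66.5] 4.5 ctr [-373.6 1067.2  
[... 385 characters left out ...]
1379.9755
scene orange [191 217  14   8  73] [197.5 220.5] 6.7 ctr [ 526.9 -282.9   46. ] cen [ 528.7 -282.8   46. ] 1116.1779
scene orange [426 235  27  29 213] [438.5 248.5] 18.4 ctr [812.  250.4  46. ] cen [816.8 246.4  46. ] 1067.469
scene orange [408 256   5   5  16] [410.  258.4] 2.6 ctr [820.7 163.8  46. ] cen [821.1 164.9  46. ] 1022.90234
onion [ 432.9 -254.7   69.9]
table [ 212.4 -156.    -0.8]
deck [ 498.3 -165.4   43.6]
platform [ 777.2 -312.5   54.6]
blue [438.9 -49.3  45.3]
brown [ 347.2 -276.3   49.4]
onion [ 399. -293.   31.] [ 473. -220.   83.]
bowl [ 624. -286.   90.] [ 804. -105.  118.]
blue [ 264. -138.   30.] [445.  42.  62.]
brown [ 171. -365.   30.] [ 354. -183.   62.]
```

>>> play_rows --targets '[[[0,0,0,0,0,-0.177],[0,0,0,0,0,-0.177],[-29,-48,0,0,0,0],[-29,-48,0,0,0,0],[-29,-48,0,0,0,0],[-29,-48,0,0,0,0],[-29,-48,0,0,0,0],[-29,-48,0,0,0,0],[-29,-48,0,0,0,0],[-29,-48,0,0,0,0]]]' --hand 0

```text
t: 1.35
ee_pos: [457.8, 224.0, 241.1]
orientation: [-0.0, 1.0, 0.0, -0.0]
ft_force: [0.3, 0.5, 0.4]
gripper_width: 0.026
gripper_force: 0.0
```

>>> play_rows --targets '[[[-6,-47,0,0,0,0],[-6,-47,0,0,0,0],[-6,-47,0,0,0,0],[-6,-47,0,0,0,0],[-6,-47,0,0,0,0],[-6,-47,0,0,0,0],[-6,-47,0,0,0,0],[-6,-47,0,0,0,0],[-6,-40,0,0,0,0],[0,0,0,0,0,0]]]'

```text
t: 2.6
ee_pos: [510.4, -194.2, 241.0]
orientation: [0.003, 1.0, -0.001, -0.0]
ft_force: [0.3, 0.5, 0.1]
gripper_width: 0.005
gripper_force: 0.0
```

Run:
```python
from h import *
from bench import bot, read_camera
s=bot.get_state(); c=read_camera("wrist"); print(s["ee_pos"],s["orientation"],s["joints"].round(2),s["ft_force"])
T=c["T_tool_cam"]; B=np.eye(4);B[:3,:3]=R.from_quat(s["orientation"]).as_matrix();B[:3,3]=s["ee_pos"]
W=B@T; print(T.round(2))
for k,m in blobs(c["frame"]).items():
    N,l,st,ce=cv2.connectedComponentsWithStats(m.astype(np.uint8))
    for i in range(1,N):
        if st[i,4]>150:
            u,r=cv2.minEnclosingCircle(np.argwhere(l==i)[:,::-1].astype(np.float32))
            print(k,st[i],np.round(u),cast(c["K"],W[:3,3],W[:3,:3],u,49 if k=="red" else 46).round(1))
cv2.imwrite("pics/w1.png",c["frame"][:,:,::-1])
```

```text
[ 510.44127533 -194.21758592  240.99014549] [ 3.17177426e-03  9.99994393e-01 -9.86818509e-04 -4.23946127e-04] [-0.28  0.1   0.64  1.73 -0.06  1.33  1.94] [0.28376517 0.50234779 0.0771604 ]
[[-0.0000e+00 -9.7000e-01 -2.6000e-01  7.0640e+01]
 [ 1.0000e+00 -0.0000e+00 -0.0000e+00 -1.3000e-01]
 [-0.0000e+00 -2.6000e-01  9.7000e-01 -1.4348e+02]
 [ 0.0000e+00  0.0000e+00  0.0000e+00  1.0000e+00]]
red [239 171  22  22 376] [249. 182.] [ 516.5 -200.8   49. ]
green [299 175  32  31 509] [314. 190.] [ 527.8 -121.4   46. ]
orange [169 174  32  30 491] [185. 188.] [ 525.2 -280.4   46. ]
orange [492 190  20  16 250] [503. 198.] [540.1 112.7  46. ]
```

View pics/w1.png

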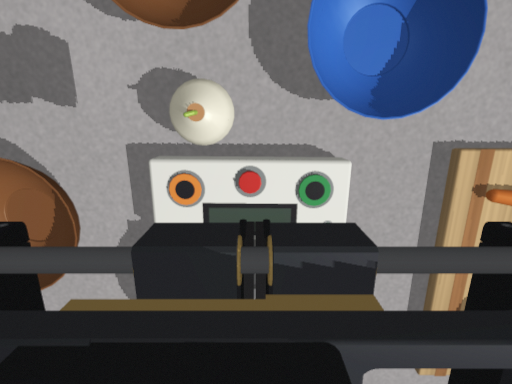

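The wrist view confirms it: red at px (249,182), green (314,190), orange (185,188). The positions agree within 3 mm.

>>> play_rows --targets '[[[-7,-8,0,0,0,0],[0,0,30,0,0,0],[0,0,30,0,0,0],[0,0,30,0,0,0],[0,0,30,0,0,0],[0,0,25,0,0,0],[0,0,15,0,0,0],[0,0,0,0,0,0],[0,0,0,0,0,0]]]'

```text
t: 3.78
ee_pos: [519.2, -198.3, 82.2]
orientation: [-0.0, 1.0, -0.0, 0.001]
ft_force: [0.5, 0.2, -0.3]
gripper_width: 0.005
gripper_force: 0.0
```

>>> play_rows --targets '[[[2,-4,0,0,0,0],[0,0,6,0,0,0],[0,0,4,0,0,0],[0,0,2,0,0,0],[0,0,2,0,0,0],[0,0,1,0,0,0],[0,0,0,0,0,0]]]'

```text
t: 4.65
ee_pos: [516.3, -202.1, 66.3]
orientation: [-0.0, 1.0, 0.0, -0.0]
ft_force: [-1.6, 0.1, 2.8]
gripper_width: 0.007
gripper_force: 1.2
```

>>> play_rows --targets '[[[0,0,1,0,0,0],[0,0,1,0,0,0],[0,0,0,0,0,0]]]'

```text
t: 5.03
ee_pos: [516.3, -202.1, 64.3]
orientation: [-0.0, 1.0, 0.0, -0.0]
ft_force: [-3.0, 0.2, 3.6]
gripper_width: 0.002
gripper_force: 1.7
```

>>> play_rows --targets '[[[0,0,1,0,0,0],[0,0,1,0,0,0],[0,0,0,0,0,0]]]'

```text
t: 5.4
ee_pos: [516.4, -202.1, 63.1]
orientation: [-0.0, 1.0, 0.0, -0.0]
ft_force: [-4.0, 1.4, 10.4]
gripper_width: 0.001
gripper_force: 5.0
```

>>> play_rows --targets '[[[0,0,-5,0,0,0],[0,0,-25,0,0,0],[0,0,-25,0,0,0],[-4,25,0,0,0,0],[-4,25,0,0,0,0],[-4,25,0,0,0,0],[0,5,0,0,0,0],[0,0,0,0,0,0],[0,0,0,0,0,0]]]'

```text
t: 6.52
ee_pos: [528.2, -123.7, 117.3]
orientation: [0.001, 1.0, -0.0, 0.0]
ft_force: [-0.5, -0.5, -0.7]
gripper_width: 0.005
gripper_force: 0.0
```

Run:
```python
from h import *
from bench import bot, read_camera
s=bot.get_state(); c=read_camera("wrist"); print(s["ee_pos"],s["ft_force"])
B=np.eye(4);B[:3,:3]=R.from_quat(s["orientation"]).as_matrix();B[:3,3]=s["ee_pos"]; W=B@c["T_tool_cam"]
for k,m in blobs(c["frame"]).items():
    N,l,st,ce=cv2.connectedComponentsWithStats(m.astype(np.uint8))
    for i in range(1,N):
        if st[i,4]>150:
            u,r=cv2.minEnclosingCircle(np.argwhere(l==i)[:,::-1].astype(np.float32))
            print(k,st[i],np.round(u),cast(c["K"],W[:3,3],W[:3,:3],u,49 if k=="red" else 46).round(1))
cv2.imwrite("pics/w2.png",c["frame"][:,:,::-1])
```

```text
[ 528.19810126 -123.68299359  117.27567282] [-0.4551827  -0.51227202 -0.67504262]
red [138 178  37  34 965] [156. 194.] [ 516.  -200.1   49. ]
green [233 184  50  39 939] [258. 207.] [ 527.8 -121.3   46. ]
orange [  32  182   52   47 1186] [ 57. 205.] [ 525.3 -280.2   46. ]
```

View pics/w2.png

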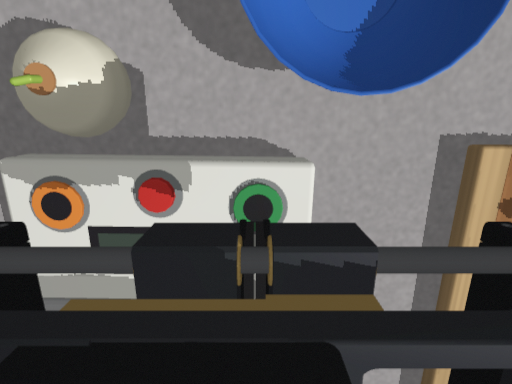

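The fingertips are lined up with the green sensor at px (258,207), and the key is up at (156,194). I'm going down about 31 mm, to a tool point of 86 mm, and holding there.

>>> play_rows --targets '[[[0,1,10,0,0,0],[0,0,10,0,0,0],[0,0,7,0,0,0],[0,0,4,0,0,0],[0,0,0,0,0,0],[0,0,0,0,0,0],[0,0,0,0,0,0],[0,0,0,0,0,0],[0,0,0,0,0,0],[0,0,0,0,0,0]]]'

```text
t: 7.82
ee_pos: [528.5, -121.1, 86.3]
orientation: [-0.0, 1.0, 0.0, 0.0]
ft_force: [0.5, 1.2, -0.5]
gripper_width: 0.006
gripper_force: 0.0
```

>>> play_rows --targets '[[[0,0,0,0,0,0],[0,0,0,0,0,0],[0,0,0,0,0,0],[0,0,0,0,0,0],[0,0,0,0,0,0],[0,0,0,0,0,0],[0,0,0,0,0,0],[0,0,0,0,0,0],[0,0,0,0,0,0],[0,0,0,0,0,0]]]'

```text
t: 9.07
ee_pos: [528.4, -121.2, 86.3]
orientation: [-0.0, 1.0, 0.0, 0.0]
ft_force: [-0.2, 0.1, -0.7]
gripper_width: 0.003
gripper_force: 0.0
```

>>> play_rows --targets '[[[0,0,0,0,0,0],[0,0,0,0,0,0],[0,0,0,0,0,0],[0,0,0,0,0,0],[0,0,0,0,0,0]]]'

```text
t: 9.7
ee_pos: [528.4, -121.2, 86.2]
orientation: [-0.0, 1.0, 0.0, 0.0]
ft_force: [-0.3, -0.4, -0.0]
gripper_width: 0.007
gripper_force: 0.0
```

>>> play_rows --targets '[[[0,0,-20,0,0,0],[0,0,-40,0,0,0],[0,0,-40,0,0,0],[0,0,-40,0,0,0],[0,0,-30,0,0,0],[0,30,0,0,0,0],[0,30,0,0,0,0],[0,30,0,0,0,0],[0,0,0,0,0,0],[0,0,0,0,0,0]]]'

```text
t: 10.95
ee_pos: [528.3, -32.2, 256.3]
orientation: [0.0, 1.0, -0.0, 0.0]
ft_force: [1.0, -0.7, -0.8]
gripper_width: 0.005
gripper_force: 0.0
```

Run:
```python
from bench import bot, read_camera, order
import cv2, numpy as np
s=bot.get_state(); print(s["t"],s["ee_pos"],s["qvel"].round(3))
a=np.load("top.npz")["frame"].astype(int); b=read_camera("top")["frame"].astype(int)
for n,(x0,x1,y0,y1) in dict(onion=(296,334,191,226),bowl=(280,335,50,132),board=(90,195,50,190)).items(): print(n,abs(a-b)[y0:y1,x0:x1].mean())
print(order.hand_in())
```

```text
10.95 [528.3016708  -32.20330637 256.30239875] [ 0.013  0.     0.012 -0.002 -0.    -0.    -0.003]
onion 28.31654135338346
bowl 28.075461936437545
board 34.12151927437642
the job is handed in; nothing more can be done
None
```

I pressed the red key fully down, held the closed fingertips still about 2 cm above the green-ringed sensor for roughly 2.5 s, drew the hand over 18 cm clear and handed the job in at about 11 s. The hand-in gave no verdict, and my before/after picture check of the bowl and vegetables was inconclusive (probably the arm and its shadow in view), but I felt no contact apart from the key press.

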